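# Clamp a freshly glued slip pad in the crank press

### The arm

A 6-joint arm with a two-finger parallel gripper is mounted at the origin on a cart in front of the work surface, level with it; the furniture and walls round the work are solid. World frame = base frame: x ahead of the robot, y to its left, z up, the work surface at z = 0. Lengths are in m, angles in rad, forces in N, time in s.
With the tool pointing down it reaches from about 0.35 to 0.725 m from the base axis. Payload 6 kg.
Tool frame: the origin (TCP) lies at the very end of the fingers, on their centre line; the grasp point (between the pads) lies 19 mm behind it; z points along the fingers, y is the line along which they close (so a half turn about z gives the same grasp; the last joint's range is limited). The gripper opens to 85 mm and grips with 20 to 120 N. Pads are 22 mm wide; open, the fingers measure 114 mm over their backs; the gripper's body (76 mm by 85 mm) begins 54 mm behind the grasp point. The pads swing forward as they close: fully open they stand 13 mm farther back than shut.
Start: joints at [-0.961, 0.04, 0.085, 0, -1.615, -0.334], TCP at [0.163, -0.577, 0.231] pointing down, gripper open.
Joint ranges: [-2.56, 2.56], [-1.29, 2.01], [-1.08, 1.49], [-3.29, 1.98], [-2.81, -0.18], [-2.99, 2.99]. Speed limits (rad/s): [2.57, 2.57, 3.01, 3.14, 3.14, 3.14].

### API

Orientations are given as a unit quaternion [w, x, y, z].
In Python, from plant import manip gives the robot as it stands. The module is installed in compiled form; this text tells all that it offers.
- The arm moves only by the shell command python3 -m inch 'ROWS' [FORCE]. ROWS is JSON, one flat list of numbers, 5 for each row, row after row: the shift along the tool's x, y, z in mm, then the turn about the tool's z in rad, then the opening, from -1 (shut) to 1 (fully open). A call has 1 to 12 rows; each row shifts and turns the commanded pose from where the row before left it, along the tool's axes as they then stand; what a row does not reach is not made up. A row lasts 1/10 s, in which the tool goes at most 50 mm and 8.59 degrees, less where a joint would pass 70% of its speed; a pose out of reach is approached as far as the arm can. A call with a gripper value outside its range is refused whole. The fingers move at their own pace and stop on an object; FORCE is the grip in N (left out, the last holds). Time passes only in rows, so rows that do not move let the fingers close. It gives the time, the measured TCP pose, the force, the opening and the grip force at its end, in the units of the state.
- manip.get_state(): the state, without advancing time (a new reading comes with each control period).
- manip.camera(name): name is "scene" or "top" or "wrist"; returns the picture (384x512x3 uint8, red, green, blue); there is no depth.
- manip.get_calibration(name): a dict with "mtx" (3x3 intrinsics, pixels), "rvec" (rotation vector, rad) and "tvec" (3), from world to camera coordinates, as OpenCV has them. Camera axes: x right, y down, z forward; pixel columns grow to the right and rows downward; lengths in m; the calibration is good to about 2 mm. The wrist camera is an equidistant fisheye: a pixel r from the principal point sees the ray r / f radians off the axis. A picture is of the moment at which its call begins: read the wrist's pose just before it. get_calibration takes no time and is no camera call; for the wrist camera it gives the pose at the moment of the call.
- manip.finish_job(): hands the job in; it is judged then, once.
Trained networks look in the newest picture that a camera, given by its name, has taken for a name from the list of things; names that differ only in an ending like _2 or _b are one class to them, and where a whole thing is asked for, a point or a joint stands for the part that bears it (a point fixed in the world has none). Each returns a list of dicts, best first, with "confidence" (0 to 1); they miss things now and then, are a little off and sometimes report something else, mostly with a low value. They report only what shows in the picture. A call takes as long as a camera call.
- manip.regions_of(camera, target): "mask" (384x512 bool, what is visible of it) and "position" ([row, column] in pixels, amid what is visible of it).
- manip.spot_point(camera, target): "position" ([row, column] in pixels: a listed point, or the origin of a listed thing).
The state is a dict: "clock": time; "joints": joint angles; "qvel": joint speeds; "effort": joint torques, N m; "tcp_pos": TCP position; "ee_rot": TCP orientation; "force": force on the tool from outside, world axes, zero at the start; "torque": the same for the moment, N m; "opening": finger opening in m; "finger_force": force on a finger pad.
Only numpy, scipy, OpenCV 4.12 (cv2) and the standard library are available. Lean on these libraries where they do the work, as an engineer would, in place of code of your own. Each camera call takes 0.05 s, during which the arm holds its last target. There are 200 camera calls.

### The job

Stand the white pad of slips upright in the slot of the small blue press, centred and with its broad sides facing the jaws, and let go of it. Then take the crank by its free-spinning grip and wind it clockwise (seen from above) until you feel the jaw hold the pad firmly, without crushing it, and let go. Do not knock the pad over, and leave the other things on the desk where they are.

Things in the scene. Friction and masses are not known exactly. Their poses are not given: they have to be found in the camera images.
- press: Press fixed to the desk: grey base plate 96 x 175 x 12 mm, blue gearbox 60 x 56 mm, 80 mm high. Origin on the desk under the crank axis; z up, +y from slot to gearbox, x along the jaws; plate from y = -142 to +33 mm. Behind and beside it stand two screens and their arms, up to 0.39 m high, some within 8 cm of the slot, the pad or the crank's circle: come straight down from above 0.40 m.
- cheek: Fixed blue cheek of the press, 80 x 12 mm, 34 mm high on the plate, its top 46 mm above the desk; its inner face is 130 mm from the crank axis (press y = -130 mm). Axes as the press. Origin: middle of its foot.
- slot (a point): Where the middle of the pad shall stand: on the base plate (12 mm above the desk), middle of the cheek's length, 17 mm from the cheek's face. The dark jaw that faces it, as high as the cheek, starts 41 to 64 mm from the cheek; how far is not measured. It has a sprung face and moves to the cheek 16 mm per turn of the crank, sliding the pad along.
- crank_axis (a point): On the vertical axis of the crank, at mid-height of its grip, 122 mm above the desk. Wound clockwise it closes the jaw; it stays where left (worm gear). Slow free winding takes about 4 N at the grip, plus 1 N per rad/s, and a resting hand feels under 4 N. From when the pad is gripped each 0.1 rad adds about 0.7 N at the grip and 10 N on the pad.
- grip_mid (a point): Middle of the black upright grip, a cylinder 18 mm across and 50 mm high that spins freely on its pin 38 mm from the crank axis, its ends 97 and 147 mm above the desk; the crank arm lies just below it. The pad is held well when slow winding takes 7 to 10 N, or when the grip pushes 5 to 7 N against the resting hand; over 12 N may crush it.
- pad: White pad of slips, 0.08 to 0.17 kg, 66 x 90 x 24 mm, standing upright and loose on its long edge, 66 mm high. Origin: middle of one broad side. Its x points up, y along its 90 mm length, z through its 24 mm thickness: grasp it by the upper part of its broad sides.
- pad_center (a point): The middle of the pad, 33 mm above its lower edge.
- glue: Glue stick standing upright, 27 mm across, 91 mm high, red cap; leave alone. Origin under its foot.
- eraser_1: Blue and white eraser, 23 x 52 x 14 mm, lying near the press; leave alone. Origin: middle of its underside.
- note_pad: Pink sticky pad, 39 x 51 x 14 mm; leave alone. Origin: middle of its underside.
- marker: Black marker pen, 14 mm thick, 133 mm long, lying; leave alone. Origin: middle of its underside.

How it is judged:
On the way:
1. the pad stands upright on the press's plate, between cheek and jaw and centred within 20 mm, and the fingers have let go of it (y of pad_center in the frame of press between -0.121 and -0.077 m and x of pad_center in the frame of press between -0.02 and 0.02 m and z of pad_center in the frame of press between 0.04 and 0.05 m and angle between the z axis of pad and the y axis of press, either way round below 0.3 rad and angle between pad's own x axis and vertical below 0.12 rad and contact force between the fingers and pad below 0.1 N), for 0.2 s.
At the end, for the whole second after the job is handed in: the pad stands upright (within 0.1 rad) on the press's plate against the cheek, square to it (0.1 rad) and centred within 20 mm, at rest, held between jaw and cheek with more than 20 N (y of pad_center in the frame of press between -0.122 and -0.113 m and x of pad_center in the frame of press between -0.02 and 0.02 m and z of pad_center in the frame of press between 0.04 and 0.05 m and angle between the z axis of pad and the y axis of press, either way round below 0.1 rad and angle between pad's own x axis and vertical below 0.1 rad and contact force between cheek and pad above 20 N and linear speed of pad below 0.01 m/s); the robot touches nothing.
It fails at once if the pad is crushed: pressed on the cheek with over 160 N (contact force between cheek and pad above 160 N).
It fails at once if the pad topples (tilts over 0.6 rad) (angle between pad's own x axis and vertical above 0.6 rad).
It fails at once if the glue stick, eraser, sticky pad or marker is moved over 20 mm (distance of any of glue, eraser_1, note_pad, marker from where it was at the start of the episode above 0.02 m).
It also fails if it takes over 72 s, if anything falls off the work surface, if the arm or the gripper's body presses on something with over 40 N, if the wrist force passes 120 N, or if a joint passes its speed limit or range.

## Working session

There is one attempt and no reset: what is moved stays moved. The work goes in short steps, Python scripts to look and compute and a shell command to move; the robot and the scene stay as the last step left them, time stands still between calls to the robot, and variables do not carry over. Pictures are saved under pics/ and viewed, at most 10 in all, crops included, and the job is handed in when it is done.

```bash
mkdir -p pics
cat > h.py <<'E'
import numpy as np, cv2
from plant import manip
from scipy.spatial.transform import Rotation as R
def ray(cam,rc,cal=None):
    c=cal or manip.get_calibration(cam); K=np.array(c["mtx"],float); Rm=cv2.Rodrigues(np.array(c["rvec"],float))[0]; t=np.array(c["tvec"],float).ravel()
    u=(rc[1]-K[0,2])/K[0,0]; v=(rc[0]-K[1,2])/K[1,1]
    if cam=="wrist":
        r=np.hypot(u,v); d=np.array([u/r*np.sin(r),v/r*np.sin(r),np.cos(r)]) if r>0 else np.array([0,0,1.])
    else: d=np.array([u,v,1.])
    return -Rm.T@t, Rm.T@d
def at(cam,rc,z,cal=None):
    o,d=ray(cam,rc,cal); return o+d*(z-o[2])/d[2]
def spots(cam,zs):
    for n,z in zs.items():
        for p in manip.spot_point(cam,n)[:2]:
            print(cam,n,round(p["confidence"],2),np.round(p["position"],1),np.round(at(cam,p["position"],z),4))
def tri(rays):
    A=0;b=0
    for o,d in rays:
        d=d/np.linalg.norm(d);P=np.eye(3)-np.outer(d,d);A=A+P;b=b+P@o
    return np.linalg.solve(A,b)
E
python3 - <<'E'
from h import *
s=manip.get_state();print(s["clock"],s["tcp_pos"],s["ee_rot"],s["force"],s["opening"])
zs=dict(press=0,cheek=.012,slot=.012,crank_axis=.122,grip_mid=.122,pad_center=.033,pad=.033,glue=0,eraser_1=0,note_pad=0,marker=0)
for c in("scene","top"):
    im=manip.camera(c); cv2.imwrite(f"pics/{c}.png",im[:,:,::-1]); spots(c,zs)
    cal=manip.get_calibration(c);print(ray(c,(192,256)))
E
```

```text
0.0 [ 0.16336483 -0.57698383  0.23026839] [-1.92047843e-04 -1.37441330e-01  9.90509503e-01  8.76842099e-04] [-0.12369082  0.09069632  0.40699194] 0.08547086909922416
scene cheek 0.54 [228.3 227.2] [ 0.6574 -0.0309  0.012 ]
scene slot 0.57 [229.1 236.9] [ 0.6558 -0.0067  0.012 ]
scene crank_axis 0.95 [188.3 282.5] [0.6265 0.099  0.122 ]
scene crank_axis 0.39 [192.4 299. ] [0.6374 0.1384 0.122 ]
scene grip_mid 0.6 [193.4 299.3] [0.6417 0.1397 0.122 ]
scene grip_mid 0.59 [220.3 341.1] [0.7291 0.2343 0.122 ]
scene pad_center 0.83 [219.6 335.3] [0.5976 0.2243 0.033 ]
scene pad 0.97 [224.4 344.9] [0.6131 0.2473 0.033 ]
scene note_pad 0.71 [265.5 257.9] [0.759  0.0701 0.    ]
scene marker 0.57 [222.3 185.2] [ 0.6389 -0.1505  0.    ]
(array([1.33860397, 0.21734138, 0.53498714]), array([-0.83643854, -0.21272082, -0.50517178]))
top press 0.63 [203.8 219.4] [0.6343 0.1054 0.    ]
top press 0.27 [247.9 227.2] [0.5395 0.085  0.    ]
top cheek 0.61 [191.6 280.1] [ 0.6627 -0.0254  0.012 ]
top slot 0.84 [192.6 275.2] [ 0.6602 -0.0148  0.012 ]
top slot 0.45 [215.4 155.9] [0.6037 0.2388 0.012 ]
top crank_axis 0.79 [193.9 214.9] [0.6347 0.1055 0.122 ]
top grip_mid 0.66 [189.1 201.1] [0.6432 0.1321 0.122 ]
top pad_center 0.67 [211.5 157. ] [0.6095 0.2324 0.033 ]
top pad 0.8 [212.4 156.7] [0.6076 0.2329 0.033 ]
top glue 0.49 [141.9 271.2] [ 0.777  -0.0045  0.    ]
top eraser_1 0.74 [249.2 229.8] [0.5368 0.0794 0.    ]
top eraser_1 0.2 [145.6 268.3] [0.7683 0.0018 0.    ]
top note_pad 0.66 [149.5 236. ] [0.7573 0.0734 0.    ]
top marker 0.78 [202.2 338.1] [ 0.6449 -0.1531  0.    ]
(array([0.49300697, 0.03463832, 0.93791171]), array([ 0.17786649, -0.00848641, -0.98404902]))
```

```bash
python3 -c "
import cv2,numpy as np
a=cv2.imread('pics/top.png')[110:280,110:380];b=cv2.imread('pics/scene.png')[130:300,150:420]
cv2.imwrite('pics/ab.png',np.vstack([cv2.resize(a[:, :],(800,504))[:300*2],])) ;cv2.imwrite('pics/b.png',cv2.resize(b,(800,504)))"
```

```text
(no output)
```

View pics/ab.png

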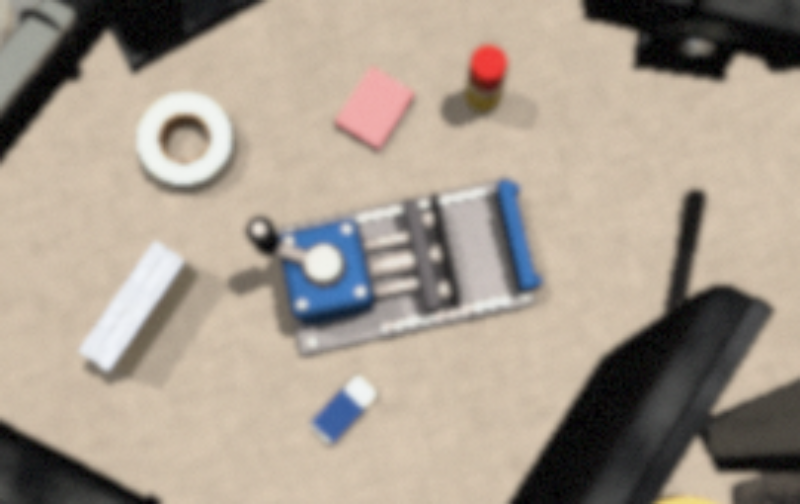

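View pics/b.png

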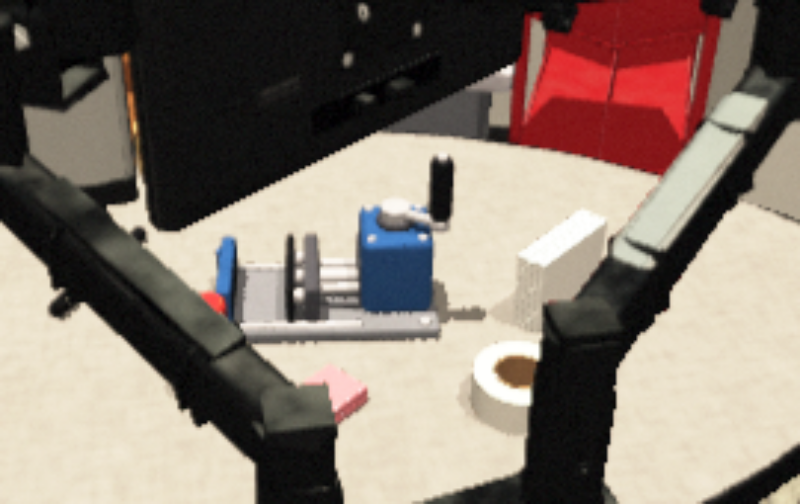

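The top view (crop scale 2.963, offset 110) shows the press with its cheek on the right at about (520,235) and the crank at (323,263). The grip is at (262,233) and the pad's top corners run from (160,243) to (105,372). A screen stands at lower right. The scene view confirms the pad is upright and the jaw is open.

Run:
```python
from h import *
def c(x,y,z): return at("top",(110+y/2.963,110+x/2.963),z)[:2]
P=[c(*q,.066) for q in((160,243),(185,262),(105,372),(82,352))]
print("padtop",np.round(P,4),np.mean(P,0)); L=(P[2]-P[1]+P[3]-P[0])/2; print(np.linalg.norm(L),np.linalg.norm(P[1]-P[0]),"L dir",np.degrees(np.arctan2(L[1],L[0]))%180)
ci=[c(500,190,.046),c(519,290,.046)];j=[c(437,200,.046),c(457,305,.046)]
print("cheek inner",ci,"jaw",j, "gap",np.linalg.norm(np.mean(ci,0)-np.mean(j,0)))
d=ci[1]-ci[0];print("jaw dir",np.degrees(np.arctan2(*d[::-1])),np.linalg.norm(d))
ax=c(323,263,.10);print("axis",ax,c(323,263,.122),"slotdist",np.linalg.norm(np.mean(ci,0)-ax), "grip",c(262,233,.145))
e=[c(303,350,.012),c(540,298,.012)];print("edge",np.degrees(np.arctan2(*(e[1]-e[0])[::-1])))
for r in manip.regions_of("scene","pad")[:1]:
    pass
# triangulate
for n in("slot","crank_axis","pad_center"):
    r=[]
    for cam in("scene","top"):
        r.append(ray(cam,manip.spot_point(cam,n)[0]["position"]))
    print(n,tri(r))
s=manip.get_state();print(R.from_quat(np.roll(s["ee_rot"],-1)).as_matrix().round(3))
print({k:np.round(v,3).tolist() if k!='x' else 0 for k,v in manip.get_calibration("wrist").items()})
```

```text
padtop [[0.6454 0.2136]
 [0.6327 0.1958]
 [0.5564 0.2451]
 [0.5694 0.2615]] [0.60096882 0.22898497]
0.09035961111325737 0.02188431616291203 L dir 147.46910294874996
cheek inner [array([ 0.69358725, -0.01973531]), array([ 0.62255232, -0.03417582])] jaw [array([0.68510932, 0.02462249]), array([0.6108294, 0.0088529])] gap 0.0448454998890571
jaw dir -168.50907240784505 0.07248786632407664
axis [0.62909558 0.09903672] [0.62552248 0.09734589] slotdist 0.12928093440440605 grip [0.63968734 0.13433057]
edge -76.0141559293513
slot [ 0.65869931 -0.01037565  0.01384137]
crank_axis [0.63424517 0.10273301 0.12688716]
pad_center [0.60870894 0.22729364 0.04145596]
[[-0.962 -0.272 -0.   ]
 [-0.272  0.962  0.   ]
 [ 0.     0.    -1.   ]]
{'mtx': [[297.319, 0.0, 256.679], [0.0, 297.319, 189.254], [0.0, 0.0, 1.0]], 'rvec': [-1.77, -2.34, -0.365], 'tvec': [0.6, -0.04, 0.38]}
```

```bash
python3 -m inch '[0,0,-50,0,1, 0,0,-50,0,1, 0,0,-50,0,1, 0,0,-50,0,1, -32,33,0,0,1, -32,33,0,0,1, -32,33,0,0,1, -32,33,0,0,1, -32,33,0,0,1, -32,33,0,0,1, -32,33,0,0,1, -32,33,0,0,1]' 60; python3 -m inch '[-32,33,0,0,1, -32,33,0,0,1, -32,33,0,0,1, -32,33,0,0,1, -32,33,0,0,1, -32,33,0,0,1, -32,33,0,0,1, -32,33,0,0,1, -32,33,0,0,1, -32,33,0,0,1, -32,33,0,0,1, 0,0,0,0.14,1]'
```

```text
clock: 2.75
tcp_pos: [0.3381, -0.2519, 0.4316]
ee_rot: [0.0, -0.137, 0.991, -0.0]
force: [1.4, -0.3, -0.9]
opening: 0.0853
finger_force: 0.0
clock: 3.95
tcp_pos: [0.5796, 0.197, 0.4249]
ee_rot: [-0.004, -0.069, 0.998, -0.002]
force: [0.4, -0.4, -1.5]
opening: 0.0854
finger_force: 0.0
```

```bash
python3 -m inch '[0,0,0,0.14,1, 0,0,0,0.14,1, 0,0,0,0.14,1, 0,0,0,0.14,1, 0,0,0,0.14,1]'
cat >> h.py <<'E'
def goal(p,ydeg):
    s=manip.get_state(); M=R.from_quat(np.roll(s["ee_rot"],-1)).as_matrix(); a=np.degrees(np.arctan2(M[1,1],M[0,1]))
    t=-((ydeg-a+90)%180-90)
    print("t",round(s["clock"],2),"tcp",s["tcp_pos"].round(4) if hasattr(s["tcp_pos"],"round") else s["tcp_pos"],"yang",a.round(2),"zax",M[:,2].round(3),"F",np.round(s["force"],2),"open",round(s["opening"],4),"j6",round(s["joints"][5],2))
    print("rows mm in tool now:",(M.T@(np.array(p)-s["tcp_pos"])*1000).round(1),"turn rad",np.radians(t).round(3))
E
python3 - <<'E'
from h import *
im=manip.camera("wrist");cv2.imwrite("pics/w1.png",cv2.resize(im[:,:,::-1],(768,576)))
cal=manip.get_calibration("wrist")
spots("wrist",dict(pad_center=.033,pad=.033,slot=.012,cheek=.012,crank_axis=.122,grip_mid=.122,press=0))
for r in manip.regions_of("wrist","pad")[:1]:
    m=r["mask"];c=cv2.minAreaRect(np.argwhere(m)[:,::-1].astype(np.float32));b=cv2.boxPoints(c);print(b,r["confidence"])
    print(np.round([at("wrist",q[::-1],.066) for q in b],4))
goal([.603,.229,.43],57.5)
E
```

```text
clock: 4.45
tcp_pos: [0.5777, 0.1916, 0.4313]
ee_rot: [-0.0, 0.281, 0.96, 0.0]
force: [0.2, -0.2, 0.7]
opening: 0.086
finger_force: 0.0
wrist pad_center 0.95 [143.  283.2] [0.6086 0.2303 0.033 ]
wrist pad 0.88 [139.1 291.9] [0.6106 0.2479 0.033 ]
wrist pad 0.66 [235.5 256.9] [0.7414 0.0898 0.033 ]
wrist slot 0.88 [220.3 194.9] [ 0.6527 -0.0073  0.012 ]
wrist cheek 0.8 [228.5 189.5] [ 0.6618 -0.0288  0.012 ]
wrist crank_axis 0.57 [203.  226.8] [0.6279 0.1031 0.122 ]
wrist grip_mid 0.46 [198.3 250.7] [0.6417 0.1403 0.122 ]
wrist press 0.63 [187.1 233.7] [0.6381 0.0991 0.    ]
[[274. 115.]
 [291. 115.]
 [291. 167.]
 [274. 167.]] 0.66
[[0.5529 0.2424 0.066 ]
 [0.568  0.2672 0.066 ]
 [0.6464 0.2202 0.066 ]
 [0.6305 0.1947 0.066 ]]
t 4.9 tcp [0.5777 0.1915 0.4313] yang 57.74 zax [-0.  0. -1.] F [-0.19  0.06  0.01] open 0.0855 j6 -2.78
rows mm in tool now: [-1.4 45.2  1.3] turn rad 0.004
```

View pics/w1.png

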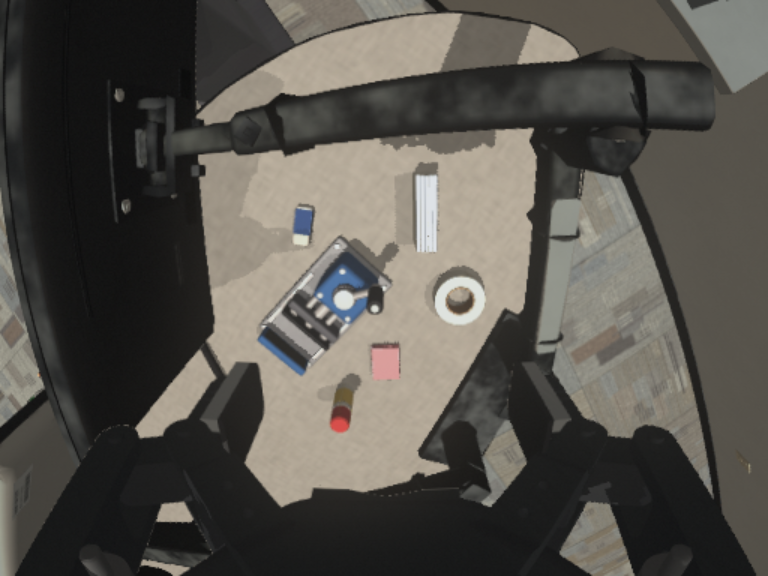

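Wrist view: the pad lies between cols 416 and 438, rows 175 to 250, parallel to the finger planes. Its centre is consistent at about (0.602, 0.230). Moving over it and partway down.

```bash
python3 -m inch '[0,23,0,0,1, 0,22.5,0,0,1, 0,0,0,0,1, 0,0,40,0,1, 0,0,40,0,1, 0,0,40,0,1, 0,0,40,0,1, 0,0,40,0,1, 0,0,30,0,1, 0,0,0,0,1, 0,0,0,0,1]'
python3 - <<'E'
from h import *
im=manip.camera("wrist");cv2.imwrite("pics/w2.png",cv2.resize(im[:,:,::-1],(768,576)))
spots("wrist",dict(pad_center=.033,pad=.033))
for r in manip.regions_of("wrist","pad")[:1]:
    print(r["confidence"]);m=r["mask"];b=cv2.boxPoints(cv2.minAreaRect(np.argwhere(m)[:,::-1].astype(np.float32)));print(b)
    q=np.array([at("wrist",q[::-1],.066) for q in b]);print(q.round(4),q.mean(0))
goal([.602,.230,.038],57.5)
E
```

```text
clock: 6.0
tcp_pos: [0.6023, 0.2296, 0.2027]
ee_rot: [0.001, 0.278, 0.961, -0.0]
force: [-0.1, -0.9, 1.2]
opening: 0.0857
finger_force: 0.0
wrist pad_center 0.82 [170.5 259.8] [0.6065 0.233  0.033 ]
wrist pad 0.75 [165.5 273.7] [0.6097 0.249  0.033 ]
wrist pad 0.3 [235.  188.9] [0.6278 0.1197 0.033 ]
0.56
[[244.30766 125.0748 ]
 [269.81577 124.36624]
 [272.4657  219.76486]
 [246.95761 220.47342]]
[[0.5535 0.2486 0.066 ]
 [0.5658 0.2692 0.066 ]
 [0.6499 0.2206 0.066 ]
 [0.6365 0.1981 0.066 ]] [0.60143175 0.23412904 0.066     ]
t 6.2 tcp [0.6028 0.2304 0.204 ] yang 57.68 zax [ 0.003  0.002 -1.   ] F [-0.31  0.35  0.19] open 0.0854 j6 -2.81
rows mm in tool now: [  0.7  -1.3 166. ] turn rad 0.003
```

View pics/w2.png

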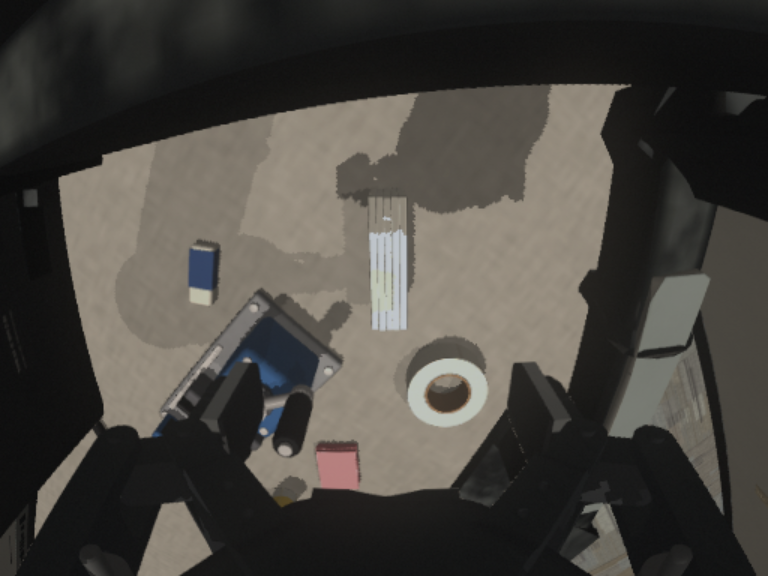

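The pad is centred at about cols 370 to 407, between the open fingers. The tape roll at (448,392) clears the fingers. Descending and grasping.

```bash
python3 -m inch '[1,1,40,-0.015,1, 0,0,40,0,1, 0,0,40,0,1, 0,0,26,0,1, 0,0,19,0,1, 0,0,0,0,1, 0,0,0,0,-1, 0,0,0,0,-1, 0,0,0,0,-1, 0,0,0,0,-1, 0,0,0,0,-1]' 40; python3 -m inch '[0,0,0,0,-1, 0,0,0,0,-1]'; python3 -c "
from h import *
goal([.602,.232,.038],58)"
```

```text
clock: 7.3
tcp_pos: [0.6022, 0.2317, 0.0375]
ee_rot: [0.001, 0.271, 0.963, 0.001]
force: [-1.5, 0.4, 3.8]
opening: 0.0238
finger_force: 40.0
clock: 7.5
tcp_pos: [0.6022, 0.2318, 0.0375]
ee_rot: [0.001, 0.271, 0.963, 0.001]
force: [-0.4, 1.4, 4.9]
opening: 0.0233
finger_force: 40.3
t 7.5 tcp [0.6022 0.2318 0.0375] yang 58.55 zax [ 0.002  0.001 -1.   ] F [-0.44  1.42  4.87] open 0.0233 j6 -2.8
rows mm in tool now: [ 0.3  0.1 -0.5] turn rad 0.01
```

```bash
python3 -m inch '[0,0,-20,0,-1, 0,0,-40,0,-1, 0,0,-47,0,-1, 0,0,-48,0,-1, 0,0,-48,0,-1, 0,0,-48,0,-1, 0,0,-48,0,-1, 0,0,-48,0,-1, 0,0,-46,0,-1, 0,0,0,-0.13,-1, 0,0,0,-0.13,-1]';  python3 -m inch '[0,0,0,-0.13,-1, 0,0,0,-0.13,-1, 0,0,0,-0.13,-1, 0,0,0,-0.126,-1, 2,-41,0,0,-1, 0,-41,0,0,-1, 0,-41,0,0,-1, 0,-41,0,0,-1, 0,-41,0,0,-1, 0,-43,0,0,-1, 0,0,0,0,-1, 0,0,0,0,-1]'
python3 - <<'E'
from h import *
im=manip.camera("wrist");cv2.imwrite("pics/w3.png",cv2.resize(im[:,:,::-1],(768,576)))
spots("wrist",dict(slot=.012,cheek=.012,crank_axis=.122,grip_mid=.122,press=0))
goal([.656,-.010,.05],103)
E
```

```text
clock: 8.6
tcp_pos: [0.602, 0.2317, 0.4303]
ee_rot: [0.001, 0.142, 0.99, 0.001]
force: [0.3, 0.2, -2.7]
opening: 0.0232
finger_force: 39.4
clock: 9.8
tcp_pos: [0.6558, -0.0117, 0.428]
ee_rot: [-0.001, -0.112, 0.994, 0.0]
force: [0.1, 0.7, -1.2]
opening: 0.0236
finger_force: 39.7
wrist slot 0.88 [140.1 259.1] [ 0.657  -0.0044  0.012 ]
wrist cheek 0.74 [141.2 246. ] [ 0.6648 -0.0278  0.012 ]
wrist cheek 0.18 [118.8 193.3] [ 0.6439 -0.1352  0.012 ]
wrist crank_axis 0.98 [150.  328.4] [0.6313 0.1002 0.122 ]
wrist grip_mid 0.69 [162.3 348.9] [0.6421 0.139  0.122 ]
wrist press 0.61 [140.3 320.3] [0.6308 0.1134 0.    ]
t 10.1 tcp [ 0.6554 -0.0096  0.4294] yang 103.08 zax [ 0.  0. -1.] F [-1.09  0.03 -1.29] open 0.0234 j6 -1.63
rows mm in tool now: [ -0.5  -0.6 379.4] turn rad 0.001
```

View pics/w3.png

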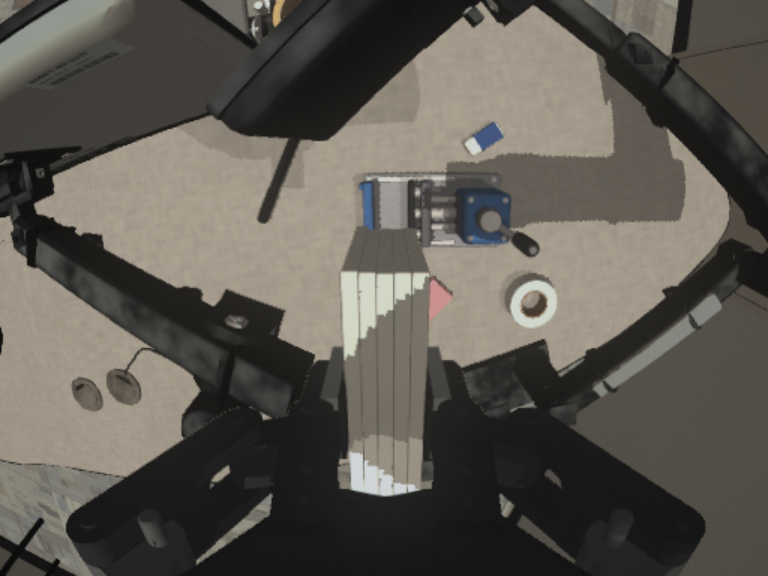

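The wrist view shows the held pad vertical in the image, square to the press. The plate's edges are horizontal, the cheek's inner face is at x≈375 and the jaw face at x≈409, around row 200.

Run:
```python
from h import *
f=lambda x,y,z: at("wrist",(y/1.5,x/1.5),z)
a=np.radians(103);Y=np.array([np.cos(a),np.sin(a),0]);X=np.array([Y[1],-Y[0],0])
t=manip.get_state()["tcp_pos"]
for n,p in dict(cheek_in_top=f(375,183,.046),cheek_in2=f(376,220,.046),jaw=f(409,183,.046),jaw2=f(410,225,.046),platefarL=f(364,173,.012),platefarR=f(500,175,.012),platenear=f(500,246,.012),hub=f(489,221,.1)).items():
    print(n,p.round(4),"rel tcp press-y",((p-t)@Y*1000).round(1),"press-x",((p-t)@X*1000).round(1))
```

```text
cheek_in_top [ 0.6248 -0.0284  0.046 ] rel tcp press-y -11.4 press-x -34.1
cheek_in2 [ 0.6677 -0.0174  0.046 ] rel tcp press-y -10.3 press-x 10.3
jaw [0.6156 0.0105 0.046 ] rel tcp press-y 28.5 press-x -34.2
jaw2 [0.6644 0.0235 0.046 ] rel tcp press-y 30.3 press-x 16.2
platefarL [ 0.6184 -0.0447  0.012 ] rel tcp press-y -25.8 press-x -43.9
platefarR [0.5788 0.1233 0.012 ] rel tcp press-y 146.8 press-x -44.7
platenear [0.6685 0.1491 0.012 ] rel tcp press-y 151.7 press-x 48.5
hub [0.6307 0.1013 0.1   ] rel tcp press-y 113.6 press-x 0.9
```

```bash
python3 -m inch '[0,5,0,0,-1, 0,0,40,0,-1, 0,0,45,0,-1, 0,0,45,0,-1, 0,0,45,0,-1, 0,0,45,0,-1, 0,0,40,0,-1, 0,0,20,0,-1, 0,0,0,0,-1,  0,0,0,0,-1]'
python3 - <<'E'
from h import *
im=manip.camera("wrist");cv2.imwrite("pics/w4.png",cv2.resize(im[:,:,::-1],(768,576)))
spots("wrist",dict(slot=.012,cheek=.012,crank_axis=.122,grip_mid=.122))
goal([.656,-.010,.05],103)
E
```

```text
clock: 11.1
tcp_pos: [0.6547, -0.0055, 0.1505]
ee_rot: [0.0, -0.113, 0.994, -0.0]
force: [0.2, -0.1, 0.8]
opening: 0.0234
finger_force: 39.6
wrist cheek 0.76 [175.8 229.2] [ 0.6606 -0.0321  0.012 ]
wrist crank_axis 0.8 [221.2 415. ] [0.6312 0.103  0.122 ]
wrist crank_axis 0.69 [ 90.5 372.8] [0.5573 0.0429 0.122 ]
wrist grip_mid 0.55 [220.7 412.9] [0.6309 0.1007 0.122 ]
t 11.35 tcp [ 0.6551 -0.0056  0.1511] yang 103.0 zax [ 0.003  0.001 -1.   ] F [-0.02  0.27 -1.97] open 0.0234 j6 -1.64
rows mm in tool now: [  0.4  -4.5 101.1] turn rad -0.0
```

View pics/w4.png

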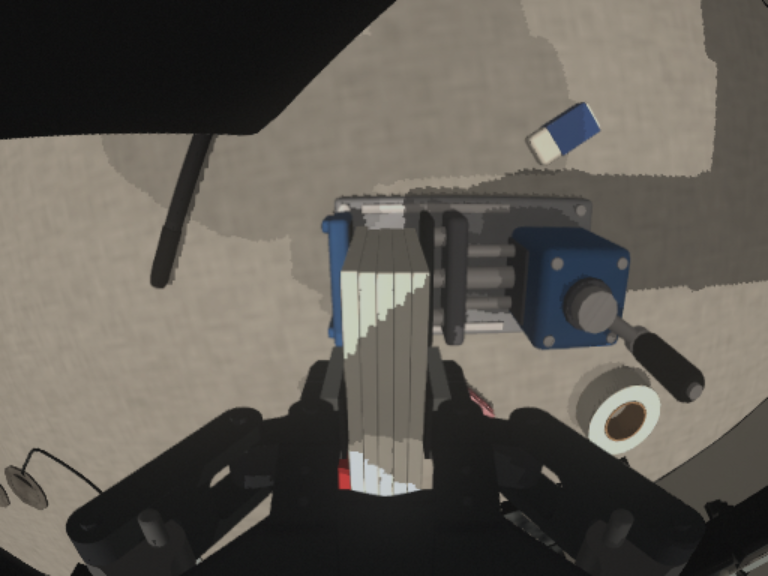

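The pad's lower end (x 360 to 415, row 230) sits between the cheek's inner edge (x≈351) and the jaw (x≈421), square to them. Checking the offsets metrically.

Run:
```python
from h import *
f=lambda x,y,z: at("wrist",(y/1.5,x/1.5),z)
a=np.radians(103);Y=np.array([np.cos(a),np.sin(a),0]);X=np.array([Y[1],-Y[0],0])
t=manip.get_state()["tcp_pos"]; zb=t[2]-.038
for n,p in dict(cheek_in=f(350,214,.046),jaw=f(420,212,.046),padL=f(360,229,zb),padR=f(414,229,zb),platefarL=f(336,198,.012),platefarR=f(590,200,.012),hub=f(596,300,.105),jawtopend=f(455,213,.046),jawtopend2=f(455,342,.046)).items():
    print(n,p.round(4),"rel tcp press-y",((p-t)@Y*1000).round(1),"press-x",((p-t)@X*1000).round(1))
```

```text
cheek_in [ 0.621  -0.0335  0.046 ] rel tcp press-y -19.5 press-x -39.4
jaw [0.6111 0.0044 0.046 ] rel tcp press-y 19.7 press-x -40.6
padL [ 0.6149 -0.0254  0.1131] rel tcp press-y -10.3 press-x -43.6
padR [ 0.6099 -0.0038  0.1131] rel tcp press-y 11.9 press-x -43.6
platefarL [ 0.6186 -0.0458  0.012 ] rel tcp press-y -31.0 press-x -44.6
platefarR [0.5778 0.1195 0.012 ] rel tcp press-y 139.3 press-x -47.2
hub [0.6232 0.0925 0.105 ] rel tcp press-y 102.8 press-x -9.0
jawtopend [0.607  0.0238 0.046 ] rel tcp press-y 39.5 press-x -40.3
jawtopend2 [0.6837 0.0454 0.046 ] rel tcp press-y 43.3 press-x 39.4
```

```bash
python3 -m inch '[0,0,25,-0.02,-1, 0,0,25,0,-1, 0,0,20,0,-1, 0,0,12,0,-1, 0,0,8,0,-1, 0,0,5,0,-1, 0,0,3,0,-1, 0,0,0,0,-1]'
```

```text
clock: 12.15
tcp_pos: [0.6546, -0.0058, 0.0517]
ee_rot: [0.0, -0.123, 0.992, 0.0]
force: [-0.1, -0.4, -1.1]
opening: 0.023
finger_force: 39.6
```

```bash
python3 -m inch '[0,0,1,0,-1, 0,0,1,0,-1, 0,0,0,0,-1]'; python3 -m inch '[0,0,0.5,0,-1, 0,0,0.5,0,-1, 0,0,0,0,-1]'
```

```text
clock: 12.45
tcp_pos: [0.6545, -0.0058, 0.0495]
ee_rot: [0.0, -0.123, 0.992, 0.0]
force: [-0.2, -0.2, -1.0]
opening: 0.0232
finger_force: 39.7
clock: 12.75
tcp_pos: [0.6546, -0.0058, 0.0494]
ee_rot: [0.0, -0.123, 0.992, -0.0]
force: [-3.4, 0.7, 6.0]
opening: 0.0237
finger_force: 40.5
```

Contact felt (6 N). Releasing.

```bash
python3 -m inch '[0,0,0,0,-0.3, 0,0,0,0,-0.2, 0,0,0,0,0, 0,0,0,0,0, 0,0,-5,0,0, 0,0,-15,0,0, 0,0,-30,0,0, 0,0,-45,0,0, 0,0,-50,0,0, 0,0,-50,0,0, 0,0,-50,0,0, 0,0,-50,0,0]'; python3 -m inch '[0,0,-50,0,0, 0,0,-35,0,0, 0,0,0,0,0, 0,0,0,0,0]'
python3 - <<'E'
from h import *
s=manip.get_state();print(s["tcp_pos"])
im=manip.camera("wrist");w=cv2.resize(im[80:250,150:420,::-1],(800,504));cv2.imwrite("pics/w5.png",w)
spots("wrist",dict(slot=.012,pad_center=.045,crank_axis=.122,grip_mid=.122))
im=manip.camera("scene");spots("scene",dict(crank_axis=.122,grip_mid=.122,pad_center=.045))
E
```

```text
clock: 13.95
tcp_pos: [0.6536, -0.0062, 0.3474]
ee_rot: [0.001, -0.123, 0.992, 0.0]
force: [0.9, 1.3, -1.0]
opening: 0.0427
finger_force: 0.0
clock: 14.35
tcp_pos: [0.6543, -0.0059, 0.4304]
ee_rot: [0.002, -0.123, 0.992, 0.0]
force: [-0.2, 0.1, -0.9]
opening: 0.0425
finger_force: 0.0
[ 0.65428605 -0.00592144  0.43039638]
wrist slot 0.95 [135.2 252.3] [ 0.6494 -0.0149  0.012 ]
wrist pad_center 0.71 [142.1 259.4] [ 6.538e-01 -4.000e-04  4.500e-02]
wrist crank_axis 0.91 [150.8 327.2] [0.629  0.1012 0.122 ]
wrist grip_mid 0.56 [161.9 347.7] [0.6372 0.1393 0.122 ]
scene crank_axis 0.88 [188.5 283. ] [0.6272 0.1003 0.122 ]
scene grip_mid 0.68 [225.3 185.9] [ 0.8077 -0.0612  0.122 ]
scene grip_mid 0.47 [191.7 298.5] [0.6346 0.1369 0.122 ]
scene pad_center 0.89 [216.4 234.7] [ 0.6504 -0.0121  0.045 ]
```

View pics/w5.png

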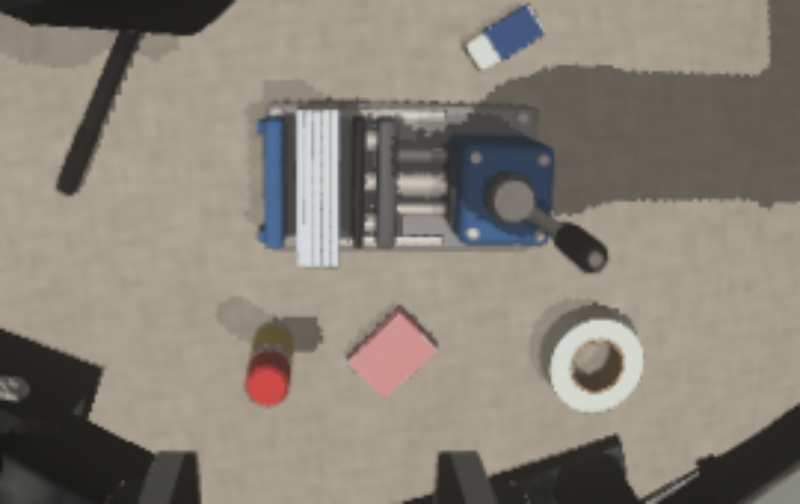

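The pad stands free and upright between cheek and jaw, and the fingers are clear of it. The crank grip is at image (582,247), with hub estimates agreeing on about (0.630, 0.102). Turning so the fingers straddle the grip tangentially, then moving over it.

```bash
python3 -m inch '[0,0,0,-0.1325,0.3, 0,0,0,-0.1325,0.3, 0,0,0,-0.1325,0.3, 0,0,0,-0.1325,0.3, 0,0,0,-0.1325,0.3, 0,0,0,-0.1325,0.3, 0,0,0,-0.1325,0.3, 0,0,0,-0.1325,0.3, -45,17,0,0,0.3, -45,17,0,0,0.3, -46,18,0,0,0.3, 0,0,0,0,0.3]'; python3 -m inch '[0,0,30,0,0.3, 0,0,45,0,0.3, 0,0,45,0,0.3, 0,0,40,0,0.3, 0,0,20,0,0.3, 0,0,0,0,0.3, 0,0,0,0,0.3]'
python3 - <<'E'
from h import *
im=manip.camera("wrist");cv2.imwrite("pics/w6.png",cv2.resize(im[:,:,::-1],(768,576)))
spots("wrist",dict(crank_axis=.122,grip_mid=.122))
for r in manip.regions_of("wrist","grip_mid")[:1]:
    m=np.argwhere(r["mask"]);print(r["confidence"],r["position"],m.min(0),m.max(0))
goal([.639,.139,.104],165)
E
```

```text
clock: 16.0
tcp_pos: [0.6389, 0.1446, 0.4267]
ee_rot: [-0.001, -0.61, 0.792, 0.001]
force: [0.8, -0.6, 0.2]
opening: 0.0554
finger_force: 0.0
clock: 16.7
tcp_pos: [0.6399, 0.1386, 0.2495]
ee_rot: [0.0, -0.608, 0.794, -0.0]
force: [0.4, -0.1, 1.3]
opening: 0.0555
finger_force: 0.0
wrist crank_axis 0.57 [138.8 254. ] [0.633  0.1002 0.122 ]
wrist grip_mid 0.97 [178.6 253.1] [0.6438 0.1367 0.122 ]
wrist grip_mid 0.34 [ 49.1 210.5] [0.6488 0.0095 0.122 ]
0.92 [184.3, 256.3] [167 244] [196 264]
t 16.9 tcp [0.6403 0.1391 0.2505] yang 164.87 zax [ 0.003  0.001 -1.   ] F [-0.09  0.63 -0.08] open 0.0557 j6 -0.78
rows mm in tool now: [  0.8   1.6 146.5] turn rad -0.002
```

View pics/w6.png

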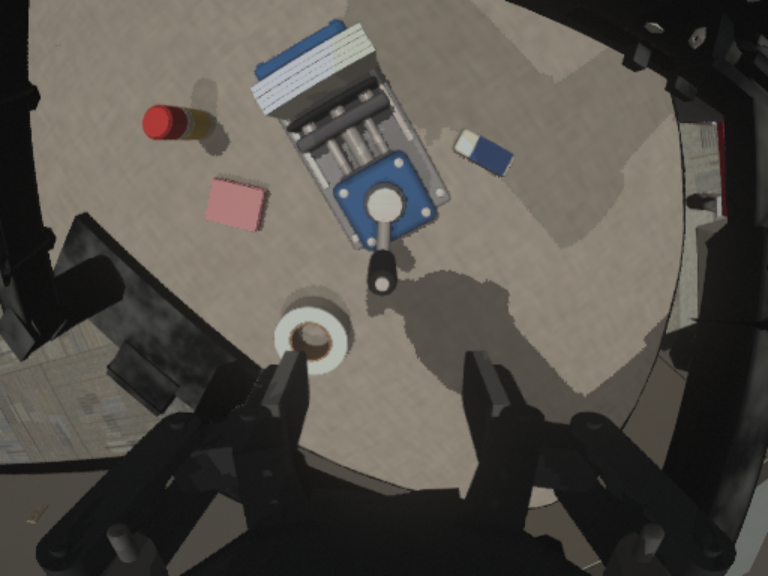

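The grip's top is at (382,284), straight in line between the fingers, with the hub at (385,205).

Run:
```python
from h import *
g=at("wrist",(284/1.5,382/1.5),.147);hb=at("wrist",(205/1.5,385/1.5),.103);print(g,hb)
print(at("wrist",(178.6,253.1),.122))
goal([*g[:2],.104],165)
```

```text
[0.64265412 0.13967391 0.147     ] [0.63064416 0.10150244 0.103     ]
[0.64360771 0.13669728 0.122     ]
t 16.9 tcp [0.6403 0.1391 0.2505] yang 164.87 zax [ 0.003  0.001 -1.   ] F [-0.09  0.63 -0.08] open 0.0557 j6 -0.78
rows mm in tool now: [ -0.8  -1.8 146.5] turn rad -0.002
```

```bash
python3 -m inch '[0,-2,35,0,0.3, 0,0,40,0,0.3, 0,0,35,0,0.3, 0,0,22,0,0.3, 0,0,13,0,0.3, 0,0,0,0,0.3, 0,0,0,0,-1, 0,0,0,0,-1, 0,0,0,0,-1, 0,0,0,0,-1, 0,0,0,0,-1]' 40; python3 -c "
from h import *
goal([.6306,.1015,.104],165)"
```

```text
clock: 18.0
tcp_pos: [0.6424, 0.1389, 0.1054]
ee_rot: [0.001, -0.608, 0.794, -0.0]
force: [-1.6, 1.1, 6.6]
opening: 0.0169
finger_force: 38.9
t 18.0 tcp [0.6424 0.1389 0.1054] yang 164.89 zax [ 0.003  0.001 -1.   ] F [-1.55  1.1   6.63] open 0.0169 j6 -0.78
rows mm in tool now: [39.2  1.7  1.3] turn rad -0.002
```

```bash
cat >> h.py <<'E'
def wind(c,n=12,st=.1):
    """c: axis xy; next rows on the r=38 circle, from measured TCP, clockwise from above"""
    s=manip.get_state(); M=R.from_quat(np.roll(s["ee_rot"],-1)).as_matrix(); p=s["tcp_pos"][:2]-np.array(c)
    a=np.arctan2(p[1],p[0]); F=np.array(s["force"][:2]); u=p/np.linalg.norm(p); tv=np.array([u[1],-u[0]])
    print("t",round(s["clock"],2),"r",(np.linalg.norm(p)*1e3).round(1),"ang",a.round(3),"F rad",(F@u).round(2),"F tang(along cw)",(F@tv).round(2),"z",round(s["tcp_pos"][2],4),"open",round(s["opening"],4))
    k=a-st*np.arange(n+1); P=.038*np.c_[np.cos(k),np.sin(k),0*k]; P[0,:2]=p
    d=np.diff(P,axis=0)@M*1000; print(d[:,:2].round(1).tolist())
E
python3 -c "
from h import *
wind((.631,.1026))"
```

```text
t 18.0 r 38.0 ang 1.266 F rad 0.59 F tang(along cw) -1.81 z 0.1054 open 0.0169
[[0.4, -3.8], [0.7, -3.7], [1.1, -3.6], [1.4, -3.5], [1.8, -3.3], [2.1, -3.2], [2.4, -2.9], [2.7, -2.7], [3.0, -2.4], [3.2, -2.1], [3.4, -1.8], [3.5, -1.4]]
```

```bash
python3 -m inch '[0.4,-3.8,0,0,-1, 0.7,-3.7,0,0,-1, 1.1,-3.6,0,0,-1, 1.4,-3.5,0,0,-1, 1.8,-3.3,0,0,-1, 2.1,-3.2,0,0,-1, 2.4,-2.9,0,0,-1]';python3 -c "
from h import *
wind((.631,.1026))"
```

```text
clock: 18.7
tcp_pos: [0.6626, 0.1237, 0.1053]
ee_rot: [0.001, -0.608, 0.794, 0.0]
force: [-3.1, 3.8, 6.5]
opening: 0.017
finger_force: 39.2
t 18.7 r 38.0 ang 0.589 F rad -0.52 F tang(along cw) -4.87 z 0.1053 open 0.017
[[2.7, -2.7], [2.9, -2.5], [3.1, -2.2], [3.3, -1.8], [3.5, -1.5], [3.6, -1.1], [3.7, -0.8], [3.8, -0.4], [3.8, -0.0], [3.8, 0.4], [3.7, 0.7], [3.6, 1.1]]
```

```bash
python3 -m inch '[2.7,-2.7,0,0,-1, 2.9,-2.5,0,0,-1, 3.1,-2.2,0,0,-1, 3.3,-1.8,0,0,-1, 3.5,-1.5,0,0,-1, 3.6,-1.1,0,0,-1, 3.7,-0.8,0,0,-1, 3.8,-0.4,0,0,-1, 3.8,0,0,0,-1, 3.8,0.4,0,0,-1, 3.7,0.7,0,0,-1, 3.6,1.1,0,0,-1]';python3 -c "
from h import *
wind((.631,.1026))"
```

```text
clock: 19.9
tcp_pos: [0.6628, 0.0816, 0.1053]
ee_rot: [0.002, -0.608, 0.794, -0.0]
force: [-0.4, 5.8, 5.5]
opening: 0.0172
finger_force: 39.3
t 19.9 r 38.1 ang -0.585 F rad -3.53 F tang(along cw) -4.62 z 0.1053 open 0.0172
[[3.5, 1.5], [3.4, 1.7], [3.2, 2.1], [3.0, 2.4], [2.7, 2.7], [2.4, 2.9], [2.1, 3.1], [1.8, 3.3], [1.5, 3.5], [1.1, 3.6], [0.7, 3.7], [0.4, 3.8]]
```

```bash
python3 -m inch '[3.4,1.5,0,0,-1, 3.4,1.7,0,0,-1, 3.2,2.1,0,0,-1, 2.9,2.4,0,0,-1, 2.6,2.7,0,0,-1, 2.4,2.9,0,0,-1, 2.1,3.1,0,0,-1, 1.8,3.3,0,0,-1, 1.5,3.5,0,0,-1, 1.1,3.6,0,0,-1, 0.7,3.7,0,0,-1, 0.4,3.8,0,0,-1]';python3 -c "
from h import *
wind((.631,.1026))"
```

```text
clock: 21.1
tcp_pos: [0.624, 0.0651, 0.1054]
ee_rot: [0.003, -0.608, 0.794, -0.001]
force: [4.1, 2.6, 3.2]
opening: 0.0171
finger_force: 39.1
t 21.1 r 38.1 ang -1.754 F rad -3.34 F tang(along cw) -3.58 z 0.1054 open 0.0171
[[-0.0, 3.8], [-0.3, 3.8], [-0.6, 3.7], [-1.0, 3.7], [-1.4, 3.5], [-1.7, 3.4], [-2.0, 3.2], [-2.4, 3.0], [-2.6, 2.7], [-2.9, 2.4], [-3.1, 2.1], [-3.3, 1.8]]
```

```bash
python3 -m inch '[-0.3,3.8,0,0,-1, -0.3,3.8,0,0,-1, -0.6,3.7,0,0,-1, -1,3.7,0,0,-1, -1.4,3.5,0,0,-1, -1.7,3.4,0,0,-1, -2,3.2,0,0,-1, -2.4,3,0,0,-1, -2.6,2.7,0,0,-1, -2.9,2.4,0,0,-1, -3.1,2.1,0,0,-1, -3.3,1.8,0,0,-1]';python3 -c "
from h import *
wind((.631,.1026))"
```

```text
clock: 22.3
tcp_pos: [0.5938, 0.0941, 0.1053]
ee_rot: [0.002, -0.608, 0.794, -0.002]
force: [5.2, -3.1, 3.3]
opening: 0.0168
finger_force: 39.1
t 22.3 r 38.2 ang -2.917 F rad -4.35 F tang(along cw) -4.19 z 0.1053 open 0.0168
[[-3.5, 1.5], [-3.6, 1.3], [-3.7, 0.9], [-3.8, 0.5], [-3.8, 0.1], [-3.8, -0.2], [-3.7, -0.6], [-3.7, -1.0], [-3.6, -1.3], [-3.4, -1.7], [-3.2, -2.0], [-3.0, -2.3]]
```

```bash
python3 -m inch '[-3.3,1.4,0,0,-1, -3.5,1.2,0,0,-1, -3.7,0.9,0,0,-1, -3.8,0.5,0,0,-1, -3.8,0.1,0,0,-1, -3.8,-0.2,0,0,-1, -3.7,-0.6,0,0,-1, -3.7,-1,0,0,-1]';python3 -c "
from h import *
wind((.631,.1026))"
```

```text
clock: 23.1
tcp_pos: [0.5982, 0.122, 0.1053]
ee_rot: [0.0, -0.608, 0.794, -0.002]
force: [-0.7, -4.9, 5.7]
opening: 0.0168
finger_force: 39.3
t 23.1 r 38.1 ang 2.608 F rad -1.91 F tang(along cw) -4.57 z 0.1053 open 0.0168
[[-3.6, -1.3], [-3.5, -1.5], [-3.3, -1.9], [-3.1, -2.2], [-2.9, -2.5], [-2.6, -2.8], [-2.3, -3.0], [-2.0, -3.2], [-1.7, -3.4], [-1.3, -3.6], [-0.9, -3.7], [-0.6, -3.8]]
```

Now smaller batches (wound 4.94 rad so far).

```bash
python3 -m inch '[-3.6,-1.3,0,0,-1, -3.5,-1.5,0,0,-1, -3.3,-1.9,0,0,-1, -3.1,-2.2,0,0,-1]';python3 -m inch '[-2.9,-2.5,0,0,-1, -2.6,-2.8,0,0,-1, -2.3,-3,0,0,-1]'; python3 -c "
from h import *
wind((.631,.1026))"
```

```text
clock: 23.5
tcp_pos: [0.6081, 0.1332, 0.1052]
ee_rot: [-0.0, -0.608, 0.794, -0.001]
force: [-1.8, -5.1, 6.8]
opening: 0.0172
finger_force: 39.4
clock: 23.8
tcp_pos: [0.6179, 0.1385, 0.1052]
ee_rot: [-0.0, -0.608, 0.794, -0.001]
force: [-2.3, -5.2, 7.0]
opening: 0.0173
finger_force: 39.4
t 23.8 r 38.2 ang 1.921 F rad -4.13 F tang(along cw) -3.98 z 0.1052 open 0.0173
[[-1.9, -3.3], [-1.7, -3.4], [-1.4, -3.5], [-1.0, -3.7], [-0.6, -3.7], [-0.2, -3.8], [0.1, -3.8], [0.5, -3.8], [0.9, -3.7], [1.2, -3.6], [1.6, -3.4], [1.9, -3.3]]
```

```bash
python3 -m inch '[-1.7,-3.3,0,0,-1, -1.5,-3.4,0,0,-1, -1.2,-3.5,0,0,-1]';python3 -m inch '[-0.9,-3.7,0,0,-1, -0.6,-3.7,0,0,-1, -0.2,-3.8,0,0,-1]'; python3 -c "
from h import *
wind((.631,.1026))"
```

```text
clock: 24.1
tcp_pos: [0.6286, 0.1407, 0.1052]
ee_rot: [-0.0, -0.608, 0.794, -0.001]
force: [-4.2, -2.8, 7.7]
opening: 0.0169
finger_force: 39.5
clock: 24.4
tcp_pos: [0.6397, 0.1397, 0.1052]
ee_rot: [-0.0, -0.608, 0.794, -0.0]
force: [-5.6, -1.6, 8.4]
opening: 0.0164
finger_force: 39.6
t 24.4 r 38.1 ang 1.34 F rad -2.83 F tang(along cw) -5.08 z 0.1052 open 0.0164
[[0.2, -3.8], [0.4, -3.8], [0.8, -3.7], [1.2, -3.6], [1.5, -3.5], [1.9, -3.3], [2.2, -3.1], [2.5, -2.9], [2.8, -2.6], [3.0, -2.3], [3.2, -2.0], [3.4, -1.7]]
```

```bash
for i in 1; do python3 -m inch '[0.3,-3.8,0,0,-1, 0.5,-3.7,0,0,-1]' >/dev/null; python3 -c "
from h import *
wind((.631,.1026))"; python3 -m inch '[0.8,-3.7,0,0,-1, 1.2,-3.6,0,0,-1]' >/dev/null; python3 -c "
from h import *
wind((.631,.1026))"; done
```

```text
t 24.6 r 38.1 ang 1.145 F rad -2.67 F tang(along cw) -5.63 z 0.1052 open 0.0172
[[0.9, -3.7], [1.2, -3.6], [1.5, -3.5], [1.9, -3.3], [2.2, -3.1], [2.5, -2.9], [2.8, -2.6], [3.0, -2.3], [3.2, -2.0], [3.4, -1.7], [3.6, -1.3], [3.7, -1.0]]
t 24.8 r 38.2 ang 0.951 F rad -4.25 F tang(along cw) -5.31 z 0.1052 open 0.0169
[[1.6, -3.4], [1.8, -3.3], [2.2, -3.1], [2.5, -2.9], [2.7, -2.6], [3.0, -2.3], [3.2, -2.0], [3.4, -1.7], [3.5, -1.4], [3.7, -1.0], [3.7, -0.6], [3.8, -0.2]]
```

```bash
python3 -m inch '[1.7,-3.3,0,0,-1, 2,-3.2,0,0,-1]' >/dev/null; python3 -c "
from h import *
wind((.631,.1026),4)"; python3 -m inch '[2.3,-3.1,0,0,-1]' >/dev/null; python3 -c "
from h import *
wind((.631,.1026),4)"
```

```text
t 25.0 r 38.1 ang 0.76 F rad -2.64 F tang(along cw) -4.83 z 0.1053 open 0.0167
[[2.2, -3.1], [2.4, -2.9], [2.7, -2.7], [3.0, -2.4]]
t 25.1 r 38.1 ang 0.662 F rad -3.29 F tang(along cw) -4.09 z 0.1053 open 0.0169
[[2.5, -2.9], [2.7, -2.7], [3.0, -2.4], [3.2, -2.1]]
```

```bash
python3 -m inch '[2.5,-2.8,0,0,-1]' >/dev/null; python3 -c "
from h import *
wind((.631,.1026),4)"; python3 -m inch '[0,0,0,0,-1, 0,0,0,0,-1]' >/dev/null; python3 -c "
from h import *
wind((.631,.1026),6)"
```

```text
t 25.2 r 38.1 ang 0.565 F rad -3.35 F tang(along cw) -4.81 z 0.1053 open 0.0167
[[2.8, -2.6], [3.0, -2.4], [3.2, -2.1], [3.4, -1.7]]
t 25.4 r 38.1 ang 0.551 F rad -1.5 F tang(along cw) -2.41 z 0.1053 open 0.0165
[[2.8, -2.6], [3.0, -2.3], [3.2, -2.0], [3.4, -1.7], [3.5, -1.4], [3.7, -1.0]]
```

```bash
python3 -m inch '[2.7,-2.6,0,0,-1, 2.9,-2.3,0,0,-1, 3.1,-2,0,0,-1]' >/dev/null; python3 -c "
from h import *
wind((.631,.1026),3)"; python3 -m inch '[3.3,-1.8,0,0,-1, 3.5,-1.4,0,0,-1]' >/dev/null; python3 -c "
from h import *
wind((.631,.1026),12)"
```

```text
t 25.7 r 38.1 ang 0.281 F rad -3.86 F tang(along cw) -4.83 z 0.1053 open 0.0168
[[3.4, -1.7], [3.5, -1.5], [3.6, -1.1]]
t 25.9 r 38.1 ang 0.092 F rad -3.77 F tang(along cw) -4.97 z 0.1053 open 0.0169
[[3.7, -1.1], [3.7, -0.8], [3.8, -0.4], [3.8, -0.0], [3.8, 0.4], [3.7, 0.7], [3.6, 1.1], [3.5, 1.5], [3.3, 1.8], [3.1, 2.1], [2.9, 2.4], [2.7, 2.7]]
```

```bash
python3 -m inch '[3.6,-1.1,0,0,-1, 3.7,-0.8,0,0,-1, 3.8,-0.4,0,0,-1]' >/dev/null; python3 -c "
from h import *
wind((.631,.1026),3)"; python3 -m inch '[3.8,0,0,0,-1, 3.7,0.4,0,0,-1]' >/dev/null; python3 -c "
from h import *
wind((.631,.1026),12)"
```

```text
t 26.2 r 38.1 ang -0.182 F rad -5.15 F tang(along cw) -6.47 z 0.1053 open 0.0173
[[3.8, 0.0], [3.8, 0.3], [3.7, 0.6]]
t 26.4 r 38.1 ang -0.361 F rad -3.59 F tang(along cw) -9.32 z 0.1053 open 0.0172
[[3.7, 0.7], [3.7, 0.9], [3.6, 1.3], [3.4, 1.6], [3.2, 2.0], [3.0, 2.3], [2.8, 2.6], [2.5, 2.9], [2.2, 3.1], [1.9, 3.3], [1.6, 3.5], [1.2, 3.6]]
```

```bash
for i in 1 2 3; do python3 -m inch '[0,0,0,0,-1, 0,0,0,0,-1]' >/dev/null; python3 -c "
from h import *
wind((.631,.1026),2,.05)"; done
```

```text
t 26.6 r 38.1 ang -0.374 F rad -3.57 F tang(along cw) -5.59 z 0.1053 open 0.0174
[[1.9, 0.4], [1.9, 0.4]]
t 26.8 r 38.1 ang -0.374 F rad -3.87 F tang(along cw) -6.12 z 0.1053 open 0.017
[[1.9, 0.4], [1.9, 0.4]]
t 27.0 r 38.1 ang -0.374 F rad -4.39 F tang(along cw) -6.58 z 0.1053 open 0.017
[[1.9, 0.4], [1.9, 0.4]]
```

The resting push is 5.6 to 6.6 N, within the 5 to 7 N band. Releasing with a small opening (the inner finger is near the hub) and lifting straight up.

```bash
python3 -m inch '[0,0,0,0,-0.4, 0,0,0,0,-0.4, 0,0,0,0,-0.4, 0,0,0,0,-0.4, 0,0,-5,0,-0.4, 0,0,-15,0,-0.4, 0,0,-30,0,-0.4, 0,0,-45,0,-0.4, 0,0,-50,0,-0.4, 0,0,-50,0,-0.4, 0,0,-40,0,-0.4, 0,0,0,0,-0.4]'; python3 -m inch '[0,0,-45,0,-0.4, 0,0,-40,0,-0.4, 0,0,0,0,-0.4, 0,0,0,0,-0.4, 0,0,0,0,-0.4]'
python3 - <<'E'
from h import *
im=manip.camera("wrist");cv2.imwrite("pics/w7.png",cv2.resize(im[:,:,::-1],(768,576)))
spots("wrist",dict(pad_center=.045,grip_mid=.122,crank_axis=.122))
E
```

```text
clock: 28.2
tcp_pos: [0.6666, 0.0854, 0.3483]
ee_rot: [0.006, -0.607, 0.794, -0.003]
force: [-0.5, -0.5, 0.4]
opening: 0.0253
finger_force: 0.0
clock: 28.7
tcp_pos: [0.6656, 0.0865, 0.4227]
ee_rot: [-0.0, -0.608, 0.794, 0.0]
force: [1.2, -0.1, -1.0]
opening: 0.0254
finger_force: 0.0
wrist pad_center 0.63 [ 86.6 245.5] [ 0.6582 -0.0121  0.045 ]
wrist grip_mid 0.43 [148.8 258.2] [0.6628 0.0864 0.122 ]
wrist crank_axis 0.91 [152.6 279.1] [0.6338 0.1003 0.122 ]
wrist crank_axis 0.25 [108.9 189.8] [ 7.455e-01 -3.000e-04  1.220e-01]
```

View pics/w7.png

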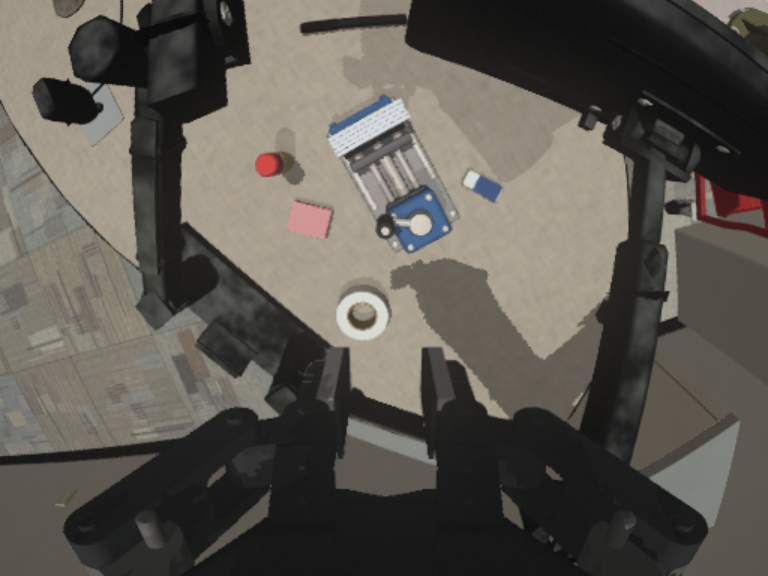

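The picture shows the pad at (370,128) flush against the cheek with the jaw against it. The other things are where they were and the robot is clear. Handing in.

```bash
python3 -c "
from plant import manip
print(manip.finish_job())"
```

```text
the job is handed in; nothing more can be done
None
```

The pad stands upright in the press, against the cheek; I wound the crank until the grip pushed back with about 6 N at rest, let go, and handed the job in at about 29 s; no verdict was returned.

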